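# Pull a radio battery pack from its charger and show its label to the scanner

## Robot

A 6-joint arm with a two-finger parallel gripper is mounted at the origin on a cart in front of the work surface, level with it; the furniture and walls round the work are solid. World frame = base frame: x ahead of the robot, y to its left, z up, the work surface at z = 0. Lengths are in m, angles in rad, forces in N, time in s.
With the tool pointing down it reaches from about 0.225 to 0.875 m from the base axis. Payload 3.4 kg.
Tool frame: the origin (TCP) lies at the very end of the fingers, on their centre line; the grasp point (between the pads) lies 19 mm behind it; z points along the fingers, y is the line along which they close (so a half turn about z gives the same grasp; the last joint's range is limited). The gripper opens to 85 mm and grips with 20 to 120 N. Pads are 22 mm wide; open, the fingers measure 114 mm over their backs; the gripper's body (76 mm by 85 mm) begins 54 mm behind the grasp point. The pads swing forward as they close: fully open they stand 13 mm farther back than shut.
Start: joints at [-0.121, 0.276, 1.505, -0, 1.361, -0.121], TCP at [0.575, -0, 0.231] pointing down, gripper open.
Joint ranges: [-2.89, 2.89], [-0.75, 2.08], [0.22, 2.7], [-1.18, 4.32], [0.11, 2.71], [-2.7, 2.7]. Speed limits (rad/s): [2.57, 2.57, 3.14, 3.14, 3.14, 3.14].

## Interface

Orientations are given as a unit quaternion [w, x, y, z].
In Python, from rig import manip, eyes gives the robot as it stands.
- The arm moves only by the tool servo_tool, never from a script. Its argument "series" is text: rows parted by semicolons, each of 7 numbers parted by spaces: the shift along the tool's x, y, z in m, then the turn, a rotation vector about the tool's x, y, z in degrees, then the closure, from 0 (fully open) to 1 (shut). In form: dx dy dz ax ay az fingers; .... A call has 1 to 5 rows; each row is the pose to reach, as a shift and turn from the pose commanded when the call began, along the tool's axes at that moment; what a row does not reach only later rows make up. A row lasts 1/10 s, in which the tool goes at most 50 mm and 8.59 degrees, less where a joint would pass 70% of its speed; a pose out of reach is approached as far as the arm can. A call with a gripper value outside its range is refused whole. The fingers move at their own pace and stop on an object; "squeeze" is the grip in N (left out, the last holds). Time passes only in rows, so rows that repeat a pose let the fingers close. It gives the time, the measured TCP pose, the force, the opening and the grip force at its end, in the units of the state.
- manip.get_state(): the state, without advancing time (a new reading comes with each control period).
- eyes.get_image(name): name is "scene" or "side" or "wrist"; returns the picture (384x512x3 uint8, red, green, blue); there is no depth.
- eyes.camera_info(name): a dict with "fx", "fy", "cx", "cy" (pixels), "eye" and "orientation" of the camera in the world. Camera axes: x right, y down, z forward; pixel columns grow to the right and rows downward; lengths in m; the calibration is good to about 2 mm. A picture is of the moment at which its call begins: read the wrist's pose just before it. camera_info takes no time and is no camera call; for the wrist camera it gives the pose at the moment of the call.
- manip.sign_off(): hands the job in; it is judged then, once.
The state is a dict: "clock": time; "qpos": joint angles; "qd": joint speeds; "effort": joint torques, N m; "position": TCP position; "ee_rot": TCP orientation; "contact_force": force on the tool from outside, world axes, zero at the start; "moment": the same for the moment, N m; "width": finger opening in m; "gripper_force": force on a finger pad.
Only numpy, scipy, OpenCV 4.12 (cv2) and the standard library are available. Lean on these libraries where they do the work, as an engineer would, in place of code of your own. Each camera call takes 0.05 s, during which the arm holds its last target. There are 200 camera calls.

## Task

The radio battery pack with the orange band is due for a stock check: pull it up out of the charger against its sprung catches and hold it in the air, right way up, with its barcode label squarely facing the scanner's red window, centred and about 12 cm from it. The scanner looks down at a slant, so lean the pack back to match. Finish still holding the pack there, motionless; leave the blue-banded pack seated, do not push the scanner, and do not disturb the radio, carton and two vials.

Things in the scene. Friction and masses are not known exactly. Their poses are not given: they have to be found in the camera images.
- charger: Black fixed charger, 98 (x) by 196 (y) by 55 mm high. Origin under its middle on the worktop; -x is its front (sloped panel, green lamps). Two open-topped bays at x 0, y +48 and -48 mm, 25.5 by 47.5 mm, 41 mm deep, floor 14 mm up. Sprung ball catches in a bay's narrow sides hold the pack's notches: 12 to 17 N straight up frees it in the first 7 mm; after that they rub lightly. Clear after 41 mm.
- pack_orange: Grey pack, orange band near the top: 24 mm thick (x), 46 wide (y), 95 high (z), 90 to 180 g. Upright in either bay, axes parallel to the charger's, foot on the bay floor, top 54 mm above the charger; 50 mm gap between packs. Origin: centre of its underside, z to its top. Label low on its +x face (towards the charger's back), hidden in the bay; gold contacts on -x. Grip above, across 24 or 46 mm.
- pack_orange_label (a point): Centre of the orange-banded pack's barcode label (38 mm wide along y, 28 mm high along z): on the pack's +x face, 12 mm from the pack's vertical axis, 24 mm above its foot. Axes as the pack's: +x points straight out of the label, z to the pack's top.
- pack_blue: The other pack, of the same shape and make, with a blue band, in the other bay; to stay there. Origin: centre of its underside.
- scanner: Stand of the barcode scanner, fixed: dark disc base of 100 mm diameter, gooseneck leaning up behind, and a yoke that carries the head. Origin: centre of the base's underside on the worktop; z up, -x is the side it faces.
- scanner_window (a point): Centre of the dark red window on the scanner head, a grey block 59 (x) by 74 (y) by 66 mm (z) on a pivot 200 mm above the worktop, 4 mm behind the stand's axis, 32 mm behind the window. -x points straight out of the window (the way it looks), z to the head's top, y along the pivot. A label square to it has its x, y, z axes parallel to these and lies about 120 mm out along -x.
- scanner_head (a joint): Tilt of the scanner head about its stiff pivot, rad: 0 looks level, positive looks downwards by that angle; starts between 0.28 and 0.58.
- radio: Black hand radio lying flat, 151 by 58 by 31 mm. A bystander.
- carton: Small upright cream carton with an orange-brown foot, 60 by 30 by 78 mm. A bystander.
- vial_white: Upright vial with white cap and green ring, 36 mm diameter, 63 mm high. A bystander.
- vial_blue: Upright vial with blue cap and purple ring, 31 mm diameter, 67 mm high. A bystander.

How it is judged:
On the way:
1. the orange-banded pack is pulled up clear of its bay, in the fingers (z of pack_orange in the frame of charger above 0.058 m and contact force between the fingers and pack_orange above 1 N), for 0.1 s.
At the end, for the whole second after the job is handed in: Pack held still in the fingers, clear of charger and scanner; label centre 90-150 mm out from the window, within 25 mm of its axis, facing it within 0.2 rad, right way up within 0.25 rad; foot over 50 mm up; blue pack seated, scanner within 6 mm, radio, carton, vials within 25 mm of their starts (x of pack_orange_label in the frame of scanner_window between -0.15 and -0.09 m and y of pack_orange_label in the frame of scanner_window between -0.025 and 0.025 m and z of pack_orange_label in the frame of scanner_window between -0.025 and 0.025 m and x of scanner_window in the frame of pack_orange_label above 0.05 m and angle between the x axis of pack_orange_label and the x axis of scanner_window, either way round below 0.2 rad and angle between the z axis of pack_orange_label and the z axis of scanner_window, either way round below 0.25 rad and angle between pack_orange's own z axis and vertical below 1.2 rad and height (world z) of pack_orange above 0.05 m and contact force between the fingers and pack_orange above 1 N and contact force between each of charger, scanner and pack_orange below 0.2 N and linear speed of pack_orange below 0.03 m/s and angular speed of pack_orange below 0.3 rad/s and z of pack_blue in the frame of charger below 0.019 m and distance of scanner_window from where it was at the start of the episode below 0.006 m and distance of each of radio, carton, vial_white, vial_blue from where it was at the start of the episode below 0.025 m); the arm keeps its last pose, push and grip.
It fails at once if the blue-banded pack is pulled from its seat (z of pack_blue in the frame of charger above 0.022 m).
It fails at once if the scanner head is turned or pushed (distance of scanner_window from where it was at the start of the episode above 0.008 m).
It fails at once if a bystander is shifted or knocked over (distance of any of radio, carton, vial_white, vial_blue from where it was at the start of the episode above 0.03 m or angle between any of carton, vial_white, vial_blue's own z axis and vertical above 0.6 rad).
It also fails if it takes over 35 s, if anything falls off the work surface, if the arm or the gripper's body presses on something with over 40 N, if the wrist force passes 120 N, or if a joint passes its speed limit or range.

## Working session

There is one attempt and no reset: what is moved stays moved. The work goes in short steps, Python scripts to look and compute and a tool call to move; the robot and the scene stay as the last step left them, time stands still between calls to the robot, and variables do not carry over. Pictures are saved under pics/ and viewed, at most 10 in all, crops included, and the job is handed in when it is done.

Besides the shell and the picture viewer there is one more tool, called after "Call:" by a JSON object that holds its "api" and its "payload", one argument or row to a line. servo_tool: Moves the arm, as the interface text tells. Its arguments: {"type":"object","properties":{"series":{"type":"string"},"squeeze":{"type":"number"}},"required":["series"]}

```bash
mkdir -p pics; cat > h.py <<'E'
import numpy as np, cv2
from scipy.spatial.transform import Rotation as R
from rig import manip, eyes
def rot(q): return R.from_quat([q[1],q[2],q[3],q[0]])
def grab(n,f=None):
    c=eyes.camera_info(n); im=eyes.get_image(n)
    if f: cv2.imwrite('pics/'+f,im[:,:,::-1])
    return im,c
def ray(c,u,v):
    d=np.array([(u-c['cx'])/c['fx'],(v-c['cy'])/c['fy'],1.])
    return np.array(c['eye']),rot(c['orientation']).apply(d)
def onz(c,u,v,z):
    e,d=ray(c,u,v); return e+d*(z-e[2])/d[2]
def proj(c,p):
    q=rot(c['orientation']).inv().apply(np.array(p)-c['eye']); return np.array([c['fx']*q[...,0]/q[...,2]+c['cx'],c['fy']*q[...,1]/q[...,2]+c['cy']]).T
def tri(*rs):
    A=0;b=0
    for e,d in rs:
        d=d/np.linalg.norm(d);P=np.eye(3)-np.outer(d,d);A=A+P;b=b+P@e
    return np.linalg.solve(A,b)
E
python3 - <<'E'
from h import *
for n in('scene','side','wrist'):
    im,c=grab(n,n+'0.png'); print(n,c)
print(manip.get_state())
E
```

```text
scene {'fx': 397.5209850161616, 'fy': 397.5209850161616, 'cx': 262.6838875251473, 'cy': 192.2957653417574, 'eye': array([-0.21040628, -0.59822423,  0.75590539]), 'orientation': array([-0.43489416,  0.77302476, -0.40404513,  0.22371258])}
side {'fx': 453.07902030314364, 'fy': 453.07902030314364, 'cx': 256.56733012709464, 'cy': 195.50044181303977, 'eye': array([0.06035572, 0.92808801, 0.57366732]), 'orientation': array([ 0.1329739 , -0.2030544 ,  0.80225111, -0.54541728])}
wrist {'fx': 316.1155770625861, 'fy': 316.1155770625861, 'cx': 263.6277746605202, 'cy': 189.890777599521, 'eye': array([0.57402899, 0.08055934, 0.37320258]), 'orientation': array([ 1.59529183e-01,  9.87193113e-01,  6.49510459e-05, -4.39550174e-04])}
{'clock': 0.15, 'qpos': array([-1.21016164e-01,  2.76442077e-01,  1.50584158e+00, -7.83965473e-06,
        1.36073213e+00, -1.21005417e-01]), 'qd': array([ 0.0014537 , -0.00228703, -0.00416882, -0.00184496,  0.00051037,
       -0.00050595]), 'effort': array([ 9.65923646e-04, -4.17143512e+01, -2.46032345e+01, -1.26433165e-04,
        7.58384820e-03, -3.43765259e-05]), 'position': array([5.74593287e-01, 3.19617733e-05, 2.30643105e-01]), 'ee_rot': array([-5.57849827e-04,  7.07109822e-01,  7.07103383e-01, -4.41753802e-04]), 'contact_force': array([ 0.79142564, -0.24700785, -0.69032621]), 'moment': array([ 0.02890165,  0.00982666, -0.03733607]), 'gripper_force': 0.0, 'width': 0.08550525146671467}
```

View pics/scene0.png

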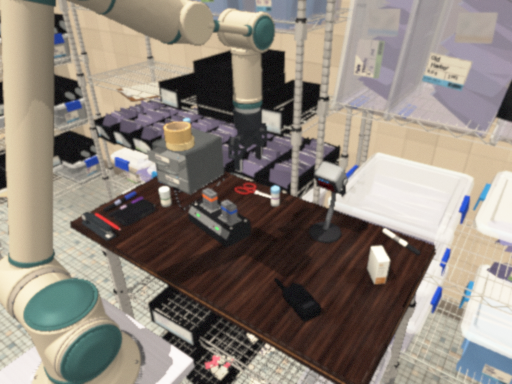

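View pics/side0.png

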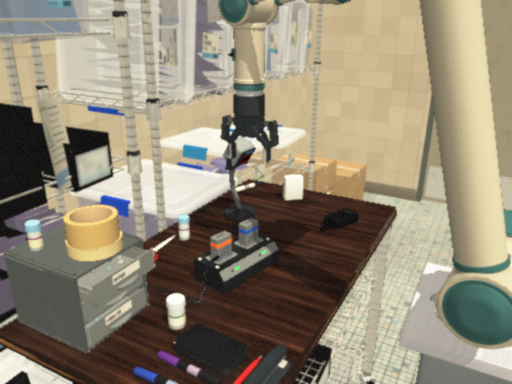

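View pics/wrist0.png

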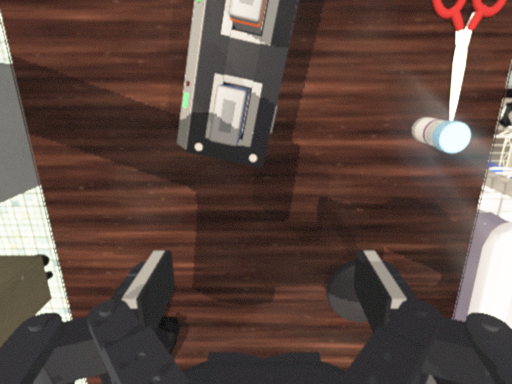

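The scene shows the charger near (220,220), with the orange pack at (210,197) and the blue one at (230,210). The scanner base is at (327,233) and its head at (328,178). In the side view orange is at (220,240), blue at (247,230), and the gripper partly hides the scanner head at (238,155). In the wrist view the charger's +y part is cut off at the top and the lamps are on its left. I'll get rough positions first.

```bash
python3 - <<'E'
from h import *
S,D,W=[eyes.camera_info(n) for n in('scene','side','wrist')]
print('orange',onz(W,247,10,.109),tri(ray(S,210,197),ray(D,220,240)))
print('blue',onz(W,232,110,.109),tri(ray(S,229,210),ray(D,248,231)))
print('base',onz(S,327,234,.01),onz(W,352,292,.01),onz(D,240,212,.01))
print('head',tri(ray(S,328,178),ray(D,238,155)))
print('screws/edges',[onz(W,u,v,.055).round(3) for u,v in((199,147),(253,158))])
print('vial',onz(W,455,137,.067), 'radio',onz(S,299,298,.015),'carton',onz(S,378,264,.04),'whitevial',onz(S,165,197,.03))
# label/HSV crops
for n,(x0,x1,y0,y1) in {'scene':(150,410,140,330),'side':(160,300,120,300)}.items():
    im=cv2.imread(f'pics/{n}0.png')[y0:y1,x0:x1]
    k=3 if n=='scene' else 3.3
    cv2.imwrite(f'pics/{n}0c.png',cv2.resize(im,None,fx=k,fy=k,interpolation=cv2.INTER_CUBIC))
E
```

```text
orange [0.56158434 0.13328362 0.109     ] [0.56413092 0.14951046 0.09287696]
blue [0.54819662 0.06124621 0.109     ] [0.54398276 0.05863404 0.085077  ]
base [ 0.69747993 -0.19840709  0.01      ] [ 0.69367964 -0.18590176  0.01      ] [ 0.70319991 -0.17766466  0.01      ]
head [ 0.71021127 -0.17848914  0.19281815]
screws/edges [array([0.508, 0.021, 0.055]), array([0.563, 0.009, 0.055])]
vial [0.75891346 0.03280797 0.067     ] radio [ 0.41804509 -0.26364319  0.015     ] carton [ 0.62065323 -0.3860581   0.04      ] whitevial [0.5441634  0.34536125 0.03      ]
```

Call:
{"api": "servo_tool", "payload": {
  "series": "0.04 0 -0.02 0 0 4 0; 0.08 -0.01 -0.04 0 0 8 0; 0.11 -0.015 -0.06 0 0 11.5 0; 0.11 -0.015 -0.06 0 0 11.5 0; 0.11 -0.015 -0.06 0 0 11.5 0"
}}

```text
clock: 0.65
position: [0.5599, 0.1102, 0.2913]
ee_rot: [0.0, 0.774, 0.634, -0.0]
contact_force: [-0.4, -1.1, -1.1]
width: 0.0855
gripper_force: 0.0
```

```bash
python3 - <<'E'
from h import *
ims=[]
im,c=grab('wrist','wrist1.png'); np.save('w1.npy',c,allow_pickle=True); print(c)
im,c=grab('side','side1.png'); a=cv2.resize(im[110:240,190:310],(480,520),interpolation=cv2.INTER_CUBIC)
im,c=grab('scene','scene1.png'); b=cv2.resize(im[140:270,285:365],(320,520),interpolation=cv2.INTER_CUBIC)
cv2.imwrite('pics/scan1.png',np.hstack([a,b])[:,:,::-1])
print(manip.get_state()['position'])
E
```

```text
{'fx': 316.1155770625861, 'fy': 316.1155770625861, 'cx': 263.6277746605202, 'cy': 189.890777599521, 'eye': array([0.57509438, 0.18930177, 0.43394599]), 'orientation': array([ 0.15919201,  0.98225869, -0.09796013, -0.01515188])}
[0.55968077 0.10888609 0.29010679]
```

View pics/scan1.png

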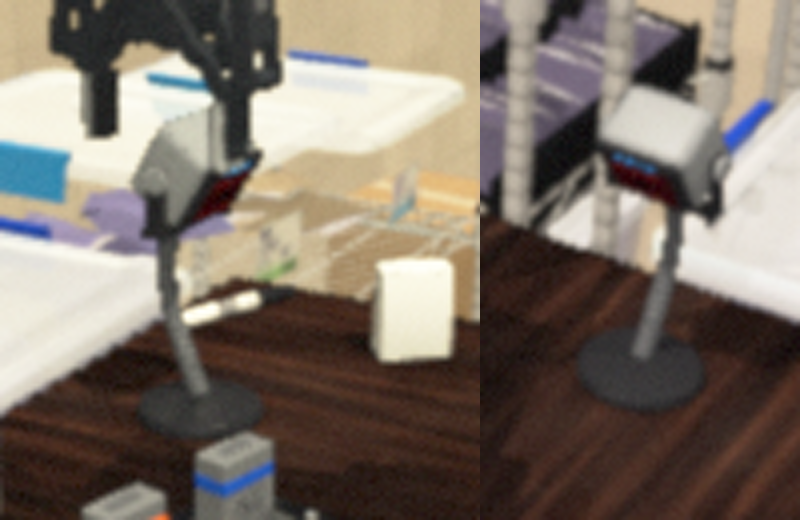

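View pics/wrist1.png

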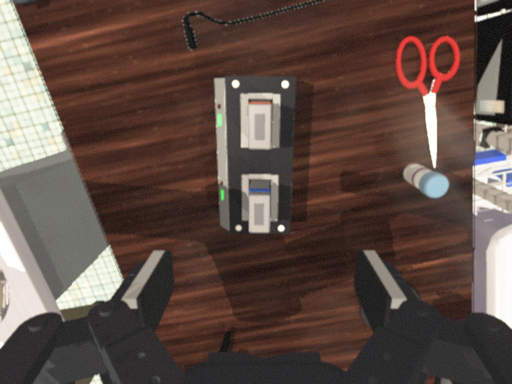

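The scan crop shows the dark red window facing the robot and downwards, at about (205,200) in the side part and (645,180) in the scene part. The wrist view shows the charger square to the image, with screws at (236,84), (285,84), (238,228) and (281,228). The orange pack's top is at about (261,125) and the blue one's at about (259,210).

```bash
cat >> h.py <<'E'
def rel(p,Rm,p0=None,R0=None):
    s=manip.get_state()
    p0=s['position'] if p0 is None else p0; R0=rot(s['ee_rot']) if R0 is None else R0
    return R0.inv().apply(np.array(p)-p0).round(4),np.degrees((R0.inv()*Rm).as_rotvec()).round(2)
def tool(z,y):
    z=np.array(z,float);z/=np.linalg.norm(z);y=np.array(y,float);y-=z*(y@z);y/=np.linalg.norm(y)
    return R.from_matrix(np.array([np.cross(y,z),y,z]).T)
E
python3 - <<'E'
from h import *
c=np.load('w1.npy',allow_pickle=True).item()
im=cv2.imread('pics/wrist1.png'); hsv=cv2.cvtColor(im,cv2.COLOR_BGR2HSV)
m=cv2.inRange(hsv,(0,0,190),(180,60,255)); m[:, :222]=0;m[:,300:]=0;m[245:]=0;m[:70]=0
n,l,st,ce=cv2.connectedComponentsWithStats(m)
P=[]
for i in range(1,n):
    if 6<st[i,4]<120: P.append(onz(c,*ce[i],.055)); print(ce[i],st[i,4],P[-1].round(4))
ora=cv2.inRange(hsv,(3,120,80),(18,255,255)); ora[:,:230]=0;ora[:,290:]=0;ora[160:]=0
print('or px',cv2.mean(np.argwhere(ora).astype(float))[:1],np.argwhere(ora).mean(0)[::-1])
# triangulate orange band vs side/scene
def band(f,lo,hi,box):
    h=cv2.cvtColor(cv2.imread('pics/'+f),cv2.COLOR_BGR2HSV);mm=cv2.inRange(h,lo,hi);k=np.zeros_like(mm);k[box[2]:box[3],box[0]:box[1]]=1
    return np.argwhere(mm*k)[:,::-1]
S,D=eyes.camera_info('scene'),eyes.camera_info('side')
for nm,lo,hi in(('o',(3,130,90),(18,255,255)),('b',(105,110,60),(125,255,255))):
    a=band('scene1.png',lo,hi,(190,250,170,230));b=band('side1.png',lo,hi,(200,270,215,260))
    print(nm,len(a),len(b),a.mean(0),b.mean(0),tri(ray(S,*a.mean(0)),ray(D,*b.mean(0))))
# tops by gray pixel polygons: wrist0 vs wrist1
im0=im
z=(np.sin(np.radians(50)),0,-np.cos(np.radians(50)))
print(rel((.48,-.17,.22),tool(z,(1,0,0.))))
cv2.imwrite('pics/packs.png',np.hstack([cv2.resize(im[70:240,205:305],(400,600),interpolation=cv2.INTER_CUBIC)]))
E
```

```text
[235.25    83.4375] 48 [0.5443 0.1969 0.055 ]
[284.62  83.74] 50 [0.5992 0.1855 0.055 ]
[223.55555556 101.68518519] 54 [0.5265 0.1801 0.055 ]
[224.52083333 133.70833333] 48 [0.519 0.144 0.055]
[225.57894737 168.92105263] 38 [0.51   0.1017 0.055 ]
[245.03703704 183.43209877] 81 [0.5296 0.0786 0.055 ]
[280.70588235 227.76470588] 34 [0.5624 0.0097 0.055 ]
[238.22222222 227.5       ] 18 [0.5077 0.0211 0.055 ]
or px (156.79585326953747,) [264.60047847  48.99122807]
o 69 97 [217.86956522 195.55072464] [220.68041237 243.49484536] [0.57838116 0.13578305 0.08408231]
b 39 68 [228.58974359 210.41025641] [247.61764706 229.88235294] [0.54358978 0.0586508  0.08621   ]
(array([-0.2891, -0.0221,  0.0705]), array([-49.94,   5.09, -10.78]))
```

Call:
{"api": "servo_tool", "payload": {
  "series": "-0.045 0 0 -8 1 -2 0; -0.09 0 0 -16 1.5 -4 0; -0.135 -0.005 0.01 -24 2.5 -6 0; -0.18 -0.01 0.02 -32 3.5 -7 0; -0.22 -0.015 0.035 -40 4 -8.6 0"
}}

```text
clock: 1.3
position: [0.5098, -0.0702, 0.2635]
ee_rot: [0.197, 0.695, 0.657, 0.213]
contact_force: [1.2, 0.7, -0.8]
width: 0.0854
gripper_force: 0.0
```

```bash
python3 - <<'E'
from h import *
z=(np.sin(np.radians(50)),0,-np.cos(np.radians(50)))
print(manip.get_state()['position'],rel((.48,-.17,.22),tool(z,(1,0,0.))))
E
```

```text
[ 0.50980648 -0.07017902  0.26354244] (array([-0.1026, -0.0431,  0.0191]), array([-16.26,   0.13,  -3.34]))
```

Call:
{"api": "servo_tool", "payload": {
  "series": "-0.035 -0.015 0.006 -6 0 -1 0; -0.07 -0.03 0.012 -12 0 -2 0; -0.1 -0.043 0.019 -16 0 -3.3 0; -0.1 -0.043 0.019 -16 0 -3.3 0; -0.1 -0.043 0.019 -16 0 -3.3 0"
}}

```text
clock: 1.8
position: [0.486, -0.1496, 0.2226]
ee_rot: [0.279, 0.646, 0.647, 0.294]
contact_force: [-0.1, -0.6, 0.2]
width: 0.0851
gripper_force: 0.0
```

```bash
python3 - <<'E'
from h import *
im,c=grab('wrist','wrist2.png'); np.save('w2.npy',c,allow_pickle=True); print(c)
# predicted head position
u,v=proj(c,(.68,-.183,.19)); print(u,v)
x0=int(np.clip(u-60,0,392));y0=int(np.clip(v-60,0,264)); print(x0,y0)
cv2.imwrite('pics/head2.png',cv2.resize(im[y0:y0+120,x0:x0+120],(600,600),interpolation=cv2.INTER_CUBIC)[:,:,::-1])
E
```

```text
{'fx': 316.1155770625861, 'fy': 316.1155770625861, 'cx': 263.6277746605202, 'cy': 189.890777599521, 'eye': array([ 0.37871609, -0.07196381,  0.31985756]), 'orientation': array([ 0.13528045,  0.90384497, -0.06408098,  0.40082054])}
365.84357353689245 202.75526264588856
305 142
```

View pics/head2.png

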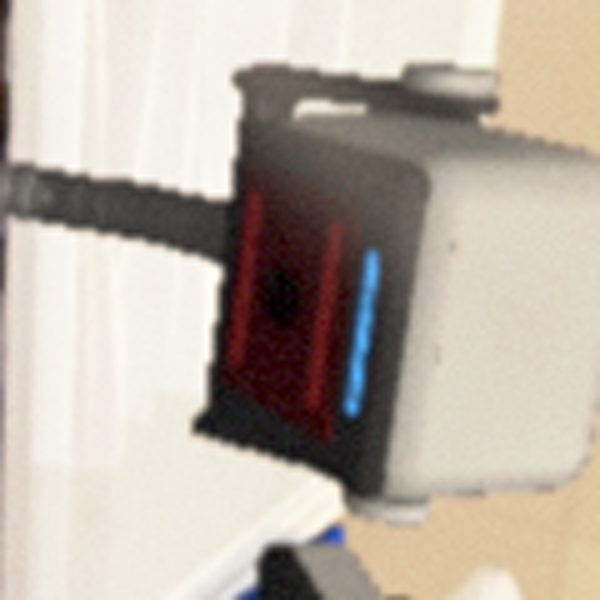

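The crop shows the red window at crop corners of about (246,183), (345,200), (330,440) and (225,385). There is a blue bar above it from (372,252) to (352,415), and the pivot knobs are at (450,80) and (390,508). I'll take a second view from lower down for stereo.

Call:
{"api": "servo_tool", "payload": {
  "series": "0.015 -0.037 0.018 0 0 0 0; 0.03 -0.075 0.035 0 0 0 0; 0.03 -0.075 0.035 0 0 0 0; 0.03 -0.075 0.035 0 0 0 0"
}}

```text
clock: 2.25
position: [0.4605, -0.1164, 0.1426]
ee_rot: [0.276, 0.648, 0.647, 0.294]
contact_force: [0.7, -0.2, 0.8]
width: 0.0856
gripper_force: 0.0
```

```bash
python3 - <<'E'
from h import *
im,c=grab('wrist','wrist3.png'); np.save('w3.npy',c,allow_pickle=True); print(c['eye'])
u,v=proj(c,(.68,-.183,.19)); print(u,v)
x0=int(np.clip(u-60,0,392));y0=int(np.clip(v-60,0,264)); print(x0,y0)
cv2.imwrite('pics/head3.png',cv2.resize(im[y0:y0+120,x0:x0+120],(600,600),interpolation=cv2.INTER_CUBIC)[:,:,::-1])
E
```

```text
[ 0.35383421 -0.03927252  0.24089165]
454.87989600059376 246.7775085792078
392 186
```

View pics/head3.png

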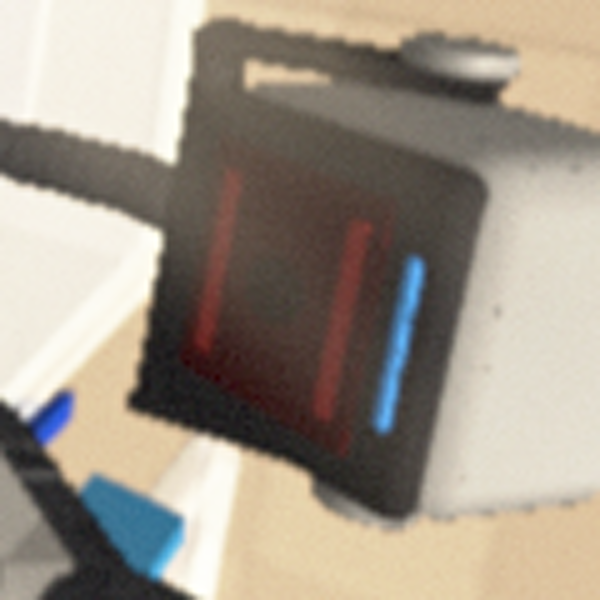

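```bash
python3 - <<'E'
from h import *
a=np.load('w2.npy',allow_pickle=True).item();b=np.load('w3.npy',allow_pickle=True).item()
p2=np.array([(255,190),(237,362),(334,225),(316,406),(372,252),(352,415),(282,297),(430,175),(383,495)])/5+(305,142)
p3=np.array([(234,170),(204,350),(362,222),(323,415),(415,260),(383,430),(276,297),(487,185),(412,516)])/5+(392,186)
T=np.array([tri(ray(a,*u),ray(b,*v)) for u,v in zip(p2,p3)])
print(T.round(4))
# residual
for c,p in((a,p2),(b,p3)): print((proj(c,T)-p).round(1).tolist())
# y dir from line planes, horizontal
for c,p in((a,p2),(b,p3)):
    for i in(0,2,4,7):
        n=np.cross(ray(c,*p[i])[1],ray(c,*p[i+1])[1]); d=np.cross(n,[0,0,1]); d/=np.linalg.norm(d); d*=np.sign(d[1]); print(np.arctan2(-d[0],d[1]).round(3),end=' ')
print()
m=T.mean(0);u,s,vt=np.linalg.svd(T-m); n=vt[2]; n*=-np.sign(n[0]); print('normal',n.round(3),'yaw',np.arctan2(n[1],n[0])-np.pi,'tilt',np.arcsin(-n[2]),s)
ml=(T[0]+T[1])/2;mr=(T[2]+T[3])/2;mb=(T[4]+T[5])/2
for q in(mr-ml,mb-ml): print('up',q.round(4),'tilt',np.arctan2(np.hypot(q[0],q[1]),q[2]))
print('c',(ml+mr)/2)
E
```

```text
[[ 0.696  -0.1656  0.1694]
 [ 0.6929 -0.2053  0.1699]
 [ 0.6792 -0.1644  0.1952]
 [ 0.6789 -0.2045  0.195 ]
 [ 0.6752 -0.1674  0.2049]
 [ 0.6723 -0.2009  0.2055]
 [ 0.684  -0.1848  0.183 ]
 [ 0.6795 -0.1515  0.2127]
 [ 0.6754 -0.2178  0.2123]]
[[-0.1, 0.1], [-0.1, 0.2], [0.2, -0.3], [-0.1, 0.2], [0.0, -0.1], [0.1, -0.2], [-0.3, 0.5], [-0.2, 0.3], [0.0, -0.0]]
[[0.1, -0.1], [0.1, -0.2], [-0.2, 0.3], [0.1, -0.2], [-0.0, 0.1], [-0.1, 0.2], [0.3, -0.6], [0.2, -0.3], [-0.0, 0.1]]
-0.049 -0.003 -0.042 -0.085 -0.018 -0.07 0.087 -0.118 
normal [-0.909  0.052 -0.413] yaw -0.056723038363116984 tilt 0.4253616715655493 [0.06612926 0.05188202 0.00792718]
up [-0.0153  0.001   0.0254] tilt 0.544723344116358
up [-0.0207  0.0013  0.0355] tilt 0.5282157082718011
c [ 0.68674859 -0.18495704  0.18237447]
```

The stereo gives the window centre at about (0.687,-0.185,0.182), looking 0.53 rad down with yaw about -0.055. The pivot comes out at z 0.199, which matches the text. Next is the approach above the orange pack.

```bash
python3 - <<'E'
from h import *
s=manip.get_state();R0=rot(s['ee_rot'])
G=tool((0,0,-1),(.979,-.204,0)); 
print(rel((.563,.150,.21),G)); rv=(R0.inv()*G).as_rotvec()
for k,p in zip((.16,.32,.48,.64,.8),((.46,-.11,.18),(.465,-.09,.22),(.48,-.05,.245),(.50,0,.26),(.52,.05,.26))): print(rel(p,R0*R.from_rotvec(rv*k)))
E
```

```text
(array([0.2679, 0.1142, 0.0365]), array([47.37, -6.31, 11.09]))
(array([ 0.0083,  0.0252, -0.0252]), array([ 7.58, -1.01,  1.77]))
(array([ 0.0292,  0.058 , -0.048 ]), array([15.16, -2.02,  3.55]))
(array([ 0.0696,  0.0862, -0.0529]), array([22.74, -3.03,  5.32]))
(array([ 0.1197,  0.1102, -0.0471]), array([30.31, -4.04,  7.1 ]))
(array([ 0.1695,  0.1232, -0.0312]), array([37.89, -5.05,  8.87]))
```

Call:
{"api": "servo_tool", "payload": {
  "series": "0.008 0.025 -0.025 7.5 -1 1.8 0; 0.03 0.058 -0.048 15 -2 3.5 0; 0.07 0.086 -0.053 23 -3 5.3 0; 0.12 0.11 -0.047 30 -4 7 0; 0.165 0.123 -0.031 38 -5 9 0"
}}

```text
clock: 2.8
position: [0.4753, -0.053, 0.1852]
ee_rot: [0.174, 0.675, 0.672, 0.25]
contact_force: [0.7, -0.4, 0.1]
width: 0.0853
gripper_force: 0.0
```

```bash
python3 - <<'E'
from h import *
print(manip.get_state()['position'],rel((.563,.150,.20),tool((0,0,-1),(.979,-.204,0))))
E
```

```text
[ 0.47528377 -0.05296996  0.18521262] (array([0.2008, 0.0731, 0.0588]), array([34.14, -9.87, 11.18]))
```

```bash
python3 - <<'E'
from h import *
s=manip.get_state();R0=rot(s['ee_rot'])
G=tool((0,0,-1),(.979,-.204,0)); rv=(R0.inv()*G).as_rotvec();print(s['position'])
for k,p in zip((.15,.3,.45,.6,.75),((.475,-.05,.215),(.485,-.03,.24),(.50,0,.25),(.52,.04,.25),(.535,.08,.24))): print(rel(p,R0*R.from_rotvec(rv*k)))
E
```

```text
[ 0.47528377 -0.05296996  0.18521262]
(array([ 0.0061,  0.0167, -0.0241]), array([ 5.12, -1.48,  1.68]))
(array([ 0.0283,  0.0384, -0.0367]), array([10.24, -2.96,  3.35]))
(array([ 0.0587,  0.0554, -0.0332]), array([15.36, -4.44,  5.03]))
(array([ 0.0979,  0.0703, -0.0177]), array([20.48, -5.92,  6.71]))
(array([0.1362, 0.0755, 0.0031]), array([25.6 , -7.4 ,  8.39]))
```

Call:
{"api": "servo_tool", "payload": {
  "series": "0.006 0.017 -0.024 5 -1.5 1.7 0; 0.028 0.038 -0.037 10 -3 3.4 0; 0.059 0.055 -0.033 15 -4.5 5 0; 0.098 0.07 -0.018 20 -6 6.7 0; 0.136 0.075 0.003 25.6 -7.4 8.4 0"
}}

```text
clock: 3.3
position: [0.5199, 0.0454, 0.2417]
ee_rot: [0.063, 0.745, 0.657, 0.102]
contact_force: [1.0, -0.6, -0.1]
width: 0.0853
gripper_force: 0.0
```

```bash
python3 - <<'E'
from h import *
print(manip.get_state()['position'],rel((.563,.150,.20),tool((0,0,-1),(.979,-.204,0))))
E
```

```text
[0.51991453 0.04543741 0.24174917] (array([0.1057, 0.0185, 0.055 ]), array([12.99, -4.59,  4.55]))
```

Call:
{"api": "servo_tool", "payload": {
  "series": "0.035 0.006 0.01 5 -2 2 0; 0.07 0.012 0.025 10 -4 4 0; 0.106 0.018 0.055 13 -4.6 4.5 0; 0.106 0.018 0.055 13 -4.6 4.5 0; 0.106 0.018 0.055 13 -4.6 4.5 0"
}}

```text
clock: 3.8
position: [0.5609, 0.152, 0.1955]
ee_rot: [-0.003, 0.773, 0.634, -0.001]
contact_force: [-0.5, 0.1, -0.5]
width: 0.0852
gripper_force: 0.0
```

```bash
python3 - <<'E'
from h import *
im,c=grab('wrist','wrist4.png'); np.save('w4.npy',c,allow_pickle=True); print(manip.get_state()['position'],rel((.563,.150,.15),tool((0,0,-1),(.979,-.204,0))))
e=np.array([.979,-.204,0]);f=np.array([.204,.979,0]);o=np.array([.5632,.1503,.109])
print(proj(c,[o+a*.012*e+b*.023*f for a,b in((-1,1),(1,1),(1,-1),(-1,-1))]).round(1).tolist())
E
```

```text
[0.56051361 0.15125838 0.19658578] (array([-0.0008,  0.0029,  0.0466]), array([-0.23, -0.12,  0.37]))
[[252.5, 167.8], [284.7, 168.0], [283.0, 224.4], [252.7, 224.2]]
```

View pics/wrist4.png

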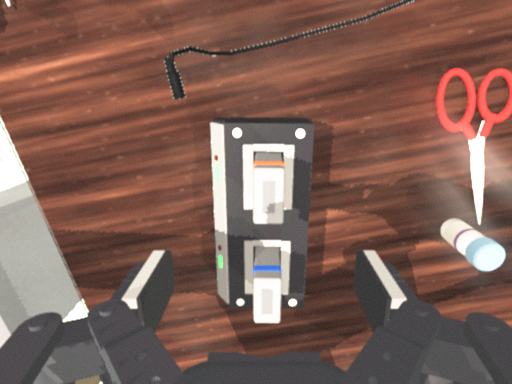

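The view shows the orange pack's top at columns 253-284 and rows 168-222. I predicted 252-285 and 168-224, so the position, height and yaw all agree.

```bash
python3 - <<'E'
from h import *
a=np.load('w1.npy',allow_pickle=True).item();b=np.load('w4.npy',allow_pickle=True).item()
def top(f,box):
    h=cv2.cvtColor(cv2.imread('pics/'+f),cv2.COLOR_BGR2HSV); m=np.zeros(h.shape[:2],np.uint8); m[box[2]:box[3],box[0]:box[1]]=cv2.inRange(h,(0,120,90),(20,255,255))[box[2]:box[3],box[0]:box[1]]
    p=np.argwhere(m)[:,::-1]; return p.mean(0),len(p)
p,q=top('wrist1.png',(240,285,90,150)),top('wrist4.png',(245,295,145,190));print(p,q,'band',tri(ray(a,*p[0]),ray(b,*q[0])))
print('bottom edge of top',tri(ray(a,261,149),ray(b,268.5,223)))
E
```

```text
(array([259.57692308, 102.        ]), 26) (array([268.7295082 , 162.58196721]), 122) band [0.56816729 0.17336662 0.0943892 ]
bottom edge of top [0.55954272 0.12696346 0.10503118]
```

Call:
{"api": "servo_tool", "payload": {
  "series": "-0.001 0.003 0.03 0 0 0.4 0; -0.001 0.003 0.06 0 0 0.4 0; -0.001 0.003 0.09 0 0 0.4 0; -0.001 0.003 0.11 0 0 0.4 0; -0.001 0.003 0.11 0 0 0.4 0"
}}

```text
clock: 4.35
position: [0.5603, 0.1487, 0.0856]
ee_rot: [-0.003, 0.777, 0.63, -0.002]
contact_force: [-0.4, -0.2, 0.3]
width: 0.0857
gripper_force: 0.0
```

Call:
{"api": "servo_tool", "payload": {
  "series": "0 0.003 0.012 0 0 0 0; 0 0.003 0.018 0 0 0 0; 0 0.003 0.018 0 0 0 0; 0 0.003 0.018 0 0 0 0.3; 0 0.003 0.018 0 0 0 0.5",
  "squeeze": 50
}}

```text
clock: 4.85
position: [0.5657, 0.1503, 0.0687]
ee_rot: [-0.003, 0.776, 0.631, 0.0]
contact_force: [0.7, 0.6, -0.7]
width: 0.0588
gripper_force: 0.0
```

Call:
{"api": "servo_tool", "payload": {
  "series": "0 0 0 0 0 0 0.8; 0 0 0 0 0 0 1; 0 0 0 0 0 0 1; 0 0 0 0 0 0 1; 0 0 0 0 0 0 1",
  "squeeze": 60
}}

```text
clock: 5.35
position: [0.5649, 0.1504, 0.0683]
ee_rot: [-0.003, 0.776, 0.631, -0.0]
contact_force: [-1.5, 0.5, 3.0]
width: 0.0232
gripper_force: 58.9
```

Gripped at 23 mm. Now pull straight up, slowly at first.

Call:
{"api": "servo_tool", "payload": {
  "series": "0 0 -0.004 0 0 0 1; 0 0 -0.008 0 0 0 1; 0 0 -0.012 0 0 0 1; 0 0 -0.018 0 0 0 1; 0 0 -0.025 0 0 0 1",
  "squeeze": 70
}}

```text
clock: 5.85
position: [0.5653, 0.1501, 0.094]
ee_rot: [-0.003, 0.776, 0.631, -0.0]
contact_force: [-2.1, 0.2, -1.5]
width: 0.0228
gripper_force: 70.4
```

Call:
{"api": "servo_tool", "payload": {
  "series": "0 0 -0.015 0 0 0 1; 0 0 -0.03 0 0 0 1; 0 0 -0.05 0 0 0 1; 0 0 -0.08 0 0 0 1; 0 0 -0.1 0 0 0 1"
}}

```text
clock: 6.35
position: [0.5674, 0.1497, 0.1969]
ee_rot: [-0.001, 0.776, 0.631, 0.002]
contact_force: [0.6, 0.6, -1.2]
width: 0.0232
gripper_force: 70.8
```

```bash
python3 - <<'E'
from h import *
s=manip.get_state(); print(s['position'],s['width'],s['gripper_force'])
im,c=grab('side','side5.png');im2,_=grab('scene','scene5.png')
cv2.imwrite('pics/lift5.png',np.hstack([cv2.resize(im[140:290,170:320],(400,400),interpolation=cv2.INTER_CUBIC),cv2.resize(im2[120:250,160:290],(400,400),interpolation=cv2.INTER_CUBIC)])[:,:,::-1])
E
```

```text
[0.56744792 0.14966358 0.19689036] 0.023211535203395355 70.83886384963989
```

View pics/lift5.png

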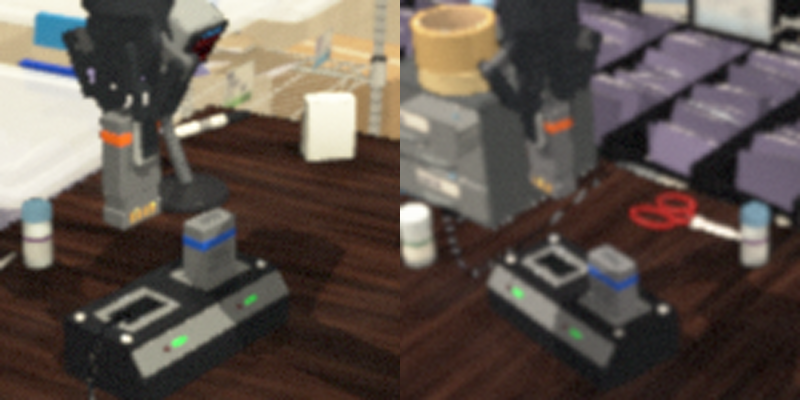

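The pack is clear of the bay and upright in the fingers, and the blue pack is still seated. Next I plan the carry.

```bash
cat >> h.py <<'E'
t,psi=.53,-.055; C=np.array([.6867,-.185,.1824]); d=.0543
px=np.array([np.cos(t)*np.cos(psi),np.cos(t)*np.sin(psi),np.sin(t)]); pz=np.array([-np.sin(t)*np.cos(psi),-np.sin(t)*np.sin(psi),np.cos(t)])
L=C-.12*px; F=L-.012*px-.024*pz; TF=F+d*pz; RF=tool(-pz,px)
def way(ps,ks):
    s=manip.get_state();R0=rot(s['ee_rot']);rv=(R0.inv()*RF).as_rotvec(); print(s['position'],TF)
    for p,k in zip(ps,ks): a,b=rel(p,R0*R.from_rotvec(rv*k)); print(a.round(3),b.round(1))
E
python3 - <<'E'
from h import *
s=manip.get_state();c=eyes.camera_info('side');Rm=rot(s['ee_rot'])
print('foot corners side',proj(c,[s['position']+Rm.apply([a*.023,b*.012,d]) for a,b in((1,1),(1,-1),(-1,-1))]).round(1).tolist())
way([(.566,.12,.2),(.564,.085,.205),(.562,.05,.205),(.56,.015,.205),(.558,-.02,.205)],(0,.05,.1,.2,.3))
E
```

```text
foot corners side [[207.2, 222.4], [214.8, 225.4], [229.2, 218.9]]
[0.56887536 0.14990657 0.19806862] [ 0.55768718 -0.17789713  0.14181265]
[-0.03   0.003 -0.002] [0. 0. 0.]
[-0.064  0.008 -0.007] [-1.5  0.1 -0.4]
[-0.099  0.014 -0.008] [-3.   0.2 -0.8]
[-0.134  0.019 -0.008] [-6.   0.4 -1.7]
[-0.168  0.024 -0.008] [-9.   0.6 -2.6]
```

Call:
{"api": "servo_tool", "payload": {
  "series": "-0.03 0.003 -0.003 0 0 0 1; -0.064 0.008 -0.008 -1.5 0 -0.4 1; -0.099 0.014 -0.01 -3 0 -0.8 1; -0.134 0.019 -0.01 -6 0 -1.7 1; -0.168 0.024 -0.01 -9 0.5 -2.6 1"
}}

```text
clock: 6.95
position: [0.555, -0.021, 0.2021]
ee_rot: [0.056, 0.759, 0.647, 0.053]
contact_force: [-0.7, 0.1, -0.4]
width: 0.0232
gripper_force: 70.8
```

```bash
python3 - <<'E'
from h import *
way([(.555,-.04,.205),(.553,-.07,.2),(.552,-.1,.195),(.551,-.13,.185),(.551,-.15,.175)],(.2,.4,.6,.8,1))
E
```

```text
[ 0.55497196 -0.02101523  0.20209588] [ 0.55768718 -0.17789713  0.14181265]
[-0.019  0.004 -0.003] [-4.3  0.3 -1.2]
[-0.049  0.005  0.003] [-8.6  0.6 -2.3]
[-0.078  0.008  0.008] [-12.9   0.9  -3.5]
[-0.108  0.011  0.018] [-17.2   1.3  -4.6]
[-0.128  0.012  0.028] [-21.5   1.6  -5.8]
```

Call:
{"api": "servo_tool", "payload": {
  "series": "-0.019 0.004 -0.003 -4.3 0.3 -1.2 1; -0.049 0.005 0.003 -8.6 0.6 -2.3 1; -0.078 0.008 0.008 -13 0.9 -3.5 1; -0.108 0.011 0.018 -17.2 1.3 -4.6 1; -0.128 0.012 0.028 -21.5 1.6 -5.8 1"
}}

```text
clock: 7.45
position: [0.5503, -0.1488, 0.1761]
ee_rot: [0.189, 0.702, 0.663, 0.179]
contact_force: [0.4, 0.9, -0.3]
width: 0.0235
gripper_force: 70.7
```

```bash
python3 - <<'E'
from h import *
way([TF],[1])
E
```

```text
[ 0.55032567 -0.14883806  0.17610775] [ 0.55768718 -0.17789713  0.14181265]
[-0.029 -0.01   0.034] [-0.2  0.1 -0.1]
```

Call:
{"api": "servo_tool", "payload": {
  "series": "-0.01 -0.003 0.011 0 0 0 1; -0.02 -0.007 0.022 0 0 0 1; -0.029 -0.01 0.034 0 0 0 1; -0.029 -0.01 0.034 0 0 0 1; -0.029 -0.01 0.034 0 0 0 1"
}}

```text
clock: 7.95
position: [0.5571, -0.1759, 0.1411]
ee_rot: [0.187, 0.702, 0.663, 0.178]
contact_force: [-0.6, 0.1, -0.9]
width: 0.0235
gripper_force: 70.6
```

```bash
python3 - <<'E'
from h import *
way([TF],[1])
s=manip.get_state();Rm=rot(s['ee_rot']);print(s['width'],s['gripper_force'])
o=[]
for n,bx in(('side',(150,310,90,250)),('scene',(230,370,100,240))):
    im,c=grab(n,n+'6.png'); x0,x1,y0,y1=bx; o.append(cv2.resize(im[y0:y1,x0:x1],(400,400),interpolation=cv2.INTER_CUBIC))
    k=400/(x1-x0); pr=lambda P:((proj(c,np.array(P))-(x0,y0))*k).round(0).tolist()
    print(n,'foot',pr([s['position']+Rm.apply([a*.023,b*.012,d]) for a,b in((1,1),(1,-1),(-1,-1),(-1,1))]),'win',pr([C,L]))
cv2.imwrite('pics/fin6.png',np.hstack(o)[:,:,::-1])
E
```

```text
[ 0.55708521 -0.17587592  0.14107053] [ 0.55768718 -0.17789713  0.14181265]
[-0.002  0.001 -0.   ] [-0.4 -0.1 -0.2]
0.023470585706402588 70.62441229820251
side foot [[296.0, 258.0], [311.0, 272.0], [331.0, 259.0], [315.0, 247.0]] win [[240.0, 171.0], [315.0, 236.0]]
scene foot [[197.0, 347.0], [185.0, 366.0], [225.0, 384.0], [237.0, 364.0]] win [[274.0, 245.0], [214.0, 343.0]]
```

View pics/fin6.png

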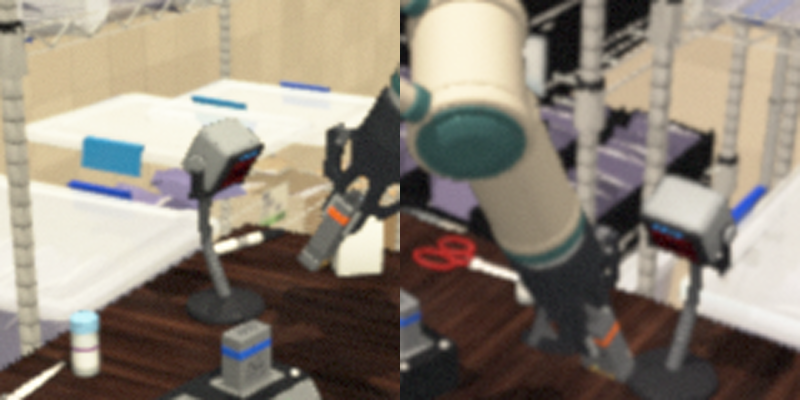

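The side view shows the pack leaning parallel to the window. The pack's foot is at (313,272), predicted (311,272), and the window is at (238,170), predicted (240,171). The blue pack is seated and the bystanders in view are untouched. I'll let the arm settle and hand in.

Call:
{"api": "servo_tool", "payload": {
  "series": "0 0 0 0 0 0 1; 0 0 0 0 0 0 1; 0 0 0 0 0 0 1"
}}

```text
clock: 8.35
position: [0.5577, -0.1758, 0.1419]
ee_rot: [0.187, 0.702, 0.664, 0.179]
contact_force: [-0.7, -0.2, -0.5]
width: 0.0229
gripper_force: 70.6
```

```bash
python3 -c "
from h import *
s=manip.get_state();print(abs(s['qd']).max(),s['gripper_force']);print(manip.sign_off())"
```

```text
0.0028628096310874705 70.62345385551453
the job is handed in; nothing more can be done
None
```

The job is handed in at 8.35 s: the orange-banded pack is held still, its label facing the scanner window at about 12 cm by my measurements, with the blue pack still seated; the verdict was not reported back.

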